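Press the stopper home in a bottle with a ratchet press, then release it

TASK

Lay the bottle from its wooden rest into the concave cradle of the ratchet press, with its stopper towards the pusher plate. Then pump the press's black trigger until the pusher has driven the stopper fully home in the neck, and afterwards hold the round release button down until the pusher has sprung all the way back, leaving the bottle lying in the cradle. Do not push the stopper or the pusher plate by hand, and do not disturb the other things on the worktop.

Things in the scene. Friction and masses are not known exactly. Their poses are not given: they have to be found in the camera images.
- press: Ratchet press, fixed; wooden base 352 x 90 x 12 mm. Origin on the worktop, z up, +y along the press from trigger to end stop. In its frame: trigger paddle; aluminium housing y -0.151 to -0.067, 52 mm wide, top z 0.094, ears at y -0.125 to z 0.128; release button; pusher; open bay; cradle; wooden end stop, inner face y 0.170, 76 mm wide, top z 0.078. Axis of pusher and cradle: x 0, z 0.050.
- cradle (a point): Where the bottle's middle belongs: press (0, 0.1205, 0.050), axes as the press's. Cradle: two wooden ribs 14 mm thick, 74 mm wide, concave top of 26 mm radius, rim z 0.046, centred 32 mm to either side along y; 50 mm free between them for fingers, down to z 0.012. The bottle's base then stands 2 mm off the end stop; up to 15 mm nearer the pusher is fine: the pusher slides it to the stop.
- bottle_mid (a point): Middle of the cylindrical body, on the axis, of a green glass bottle lying level: body 52 mm in diameter, 95 mm long, 0.3 kg. +y along the axis to its flat base (47.5 mm away), -y to neck and stopper (mouth 84.5 mm away). At the start in the bottle rest, axis 50 mm above the worktop. Grasp across the diameter, half-way along, between the ribs.
- bottle: The same bottle; origin and axes as point bottle_mid.
- stopper: Wooden-headed cork stopper in the bottle's neck, head 33 mm across, 12 mm thick. Origin: centre of the head's outer face, on the bottle's axis; axes as the bottle's. Starts 8 to 18 mm proud (104 to 115 mm from bottle_mid); home, head against the mouth, it is 96.5 mm from it. Slides with about 10 N of friction and stays where pushed.
- bottle_rest: Fixed wooden rest in which the bottle starts: base 82 x 100 x 12 mm, two concave ribs like the cradle's (14 mm thick, 74 mm wide, 32 mm to either side of the middle along its y). Origin: centre of its underside; y along the bottle.
- pusher: Steel pusher plate (42 mm disc) on a toothed bar. Origin: centre of the face towards the bottle; it advances to +y. Fully back: press y -0.030, z 0.050. A full trigger stroke gains one 12 mm tooth (it goes some 16 mm, then falls back to the tooth), so about 5 strokes; at most 62 mm. Stopper home at about press y 0.026. A spring of 1.5 to 3.4 N draws it back while the release is held down.
- trigger (a joint): Trigger angle in rad: 0 up (at rest), 0.6 fully pressed. Sprung up (2 to 3 N at the pad; 6 to 10 N to press while it drives the stopper); rises by itself when let go and must rise fully before the next stroke. Once the stopper is home it stops short of 0.6 and turns hard: there is no need to press with more than 20 N.
- trigger_pad (a point): Point on top of the black trigger paddle where to press it down, 19 mm from its free end; paddle 34 mm wide. At rest at press (0, -0.200, 0.144), fully pressed at press (0, -0.203, 0.097), 47 mm lower. Hinge along press x at press y -0.125, z 0.116. The toothed bar lies below, top z 0.062.
- release (a joint): Travel of the release button in m: 0 up, 0.008 fully down; sprung up, about 3 to 7 N fully down. It must be held down by 6 mm or more while the pusher springs back (under 1 s).
- release_top (a point): Centre of the top of the round steel release button (26 mm across) at press (0, -0.087, 0.114) when up; press it straight down 8 mm. It stands 20 mm above the housing.
- timer: Bystander: wind-up kitchen timer, 63 mm across and 58 mm high; origin under its centre.
- spice_jar: Bystander: small spice jar with a screw cap, 45 mm across and 106 mm high; origin under its centre.
- tin: Bystander: food tin, 76 mm across and 58 mm high; origin under its centre.
- glass: Bystander: drinking glass, 81 mm across and 91 mm high; origin under its centre.

How it is judged (in metres and radians):
On the way, in this order (a step that is already met when the one before it is completed fails the run):
1. the bottle lies in the cradle, let go, stopper towards the pusher and still proud (x of bottle_mid in the frame of cradle between -0.005 and 0.005 m and y of bottle_mid in the frame of cradle between -0.02 and 0.02 m and z of bottle_mid in the frame of cradle between -0.005 and 0.005 m and angle between the y axis of bottle_mid and the y axis of press, either way round below 0.12 rad and y of stopper in the frame of press below 0.06 m and contact force between the fingers and bottle below 0.2 N and distance between stopper and bottle_mid above 0.101 m), for 0.2 s.
2. the trigger is pumped and the pusher has left its rest (value of joint trigger above 0.3 rad and y of pusher in the frame of press above -0.022 m).
3. the pusher, well forward, has driven the stopper home in the bottle in the cradle (x of bottle_mid in the frame of cradle between -0.005 and 0.005 m and y of bottle_mid in the frame of cradle between -0.02 and 0.02 m and z of bottle_mid in the frame of cradle between -0.005 and 0.005 m and angle between the y axis of bottle_mid and the y axis of press, either way round below 0.12 rad and y of stopper in the frame of press below 0.06 m and distance between stopper and bottle_mid below 0.099 m and y of pusher in the frame of press above 0.01 m), for 0.2 s.
At the end, for the whole second after the job is handed in: The bottle lies still in the cradle (middle within 5 mm of the press axis across and in height, within 20 mm along it, axis within 0.12 rad of the press's, stopper end towards the pusher), the stopper is home to 2.5 mm, the pusher is back to within 4 mm of its rest and the trigger is up (x of bottle_mid in the frame of cradle between -0.005 and 0.005 m and y of bottle_mid in the frame of cradle between -0.02 and 0.02 m and z of bottle_mid in the frame of cradle between -0.005 and 0.005 m and angle between the y axis of bottle_mid and the y axis of press, either way round below 0.12 rad and y of stopper in the frame of press below 0.06 m and distance between stopper and bottle_mid below 0.099 m and y of pusher in the frame of press below -0.026 m and value of joint trigger below 0.06 rad and linear speed of bottle below 0.02 m/s); the robot touches nothing.
It fails at once if the robot pushes the stopper itself (contact force between any of the fingers, the arm and stopper above 3 N).
It fails at once if the robot pushes the pusher plate or its bar itself (contact force between any of the fingers, the arm and pusher above 3 N).
It fails at once if a bystander is moved by more than 30 mm (distance of any of timer, spice_jar, tin, glass from where it was at the start of the episode above 0.03 m).
It also fails if it takes over 72 s, if anything falls off the work surface, if the arm or the gripper's body presses on something with over 40 N, if the wrist force passes 120 N, or if a joint passes its speed limit or range.

ROBOT

A 6-joint arm with a two-finger parallel gripper is mounted at the origin on a cart in front of the work surface, level with it; the furniture and walls round the work are solid. World frame = base frame: x ahead of the robot, y to its left, z up, the work surface at z = 0. Lengths are in mm, angles in rad, forces in N, time in s.
With the tool pointing down it reaches from about 350 to 775 mm from the base axis. Payload 7.3 kg.
Tool frame: the origin (TCP) lies at the very end of the fingers, on their centre line; the grasp point (between the pads) lies 19 mm behind it; z points along the fingers, y is the line along which they close (so a half turn about z gives the same grasp; the last joint's range is limited). The gripper opens to 92 mm and grips with 3 to 60 N. Pads are 19 mm wide; open, the fingers measure 130 mm over their backs; the gripper's body (75 mm by 190 mm) begins 47 mm behind the grasp point.
Start: joints at [1.083, 0.342, 1.524, -0, 1.275, -0.146], TCP at [175.958, 494.655, 226.741] pointing down, gripper open.
Joint ranges: [-2.53, 2.53], [-0.77, 2.02], [0.04, 2.7], [-1, 4.14], [0.28, 2.66], [-3.11, 3.11]. Speed limits (rad/s): [2.57, 2.57, 3.14, 3.14, 3.14, 3.14].

INTERFACE

Orientations are given as [roll, pitch, yaw] about the fixed x, y, z axes, in that order (R = Rz(yaw) Ry(pitch) Rx(roll)).
In Python, from plant import get_obs, capture, close_job gives the robot as it stands. The module is installed in compiled form; this text tells all that it offers.
- The arm moves only by the shell command python3 -m handwheel 'ROWS'. ROWS is JSON, a list of rows, each a list of 3 entries, a list of its own where there are three numbers: the turn, a rotation vector about the tool's x, y, z in degrees, then the shift along the tool's x, y, z in m, then the opening, from 0 (shut) to 1 (fully open). A call has 1 to 12 rows; each row is the pose to reach, as a shift and turn from the pose commanded when the call began, along the tool's axes at that moment; what a row does not reach only later rows make up. A row lasts 1/10 s, in which the tool goes at most 50 mm and 8.59 degrees, less where a joint would pass 70% of its speed; a pose out of reach is approached as far as the arm can. A call with a gripper value outside its range is refused whole. The fingers move at their own pace and stop on an object; the grip force is fixed at half the most. Time passes only in rows, so rows that repeat a pose let the fingers close. It gives the time, the measured TCP pose, the force, the opening and the grip force at its end, in the units of the state.
- get_obs(): the state, without advancing time (a new reading comes with each control period).
- capture(name): name is "scene" or "top" or "wrist"; returns a dict with "image" (384x512x3 uint8, red, green, blue), "depth" (384x512 float32, mm along the optical axis (not along the pixel's ray), 0 where there is no reading), "fx", "fy", "cx", "cy" (pixels), "camera_from_world" (4x4, takes a point from world to camera coordinates). Camera axes: x right, y down, z forward; pixel columns grow to the right and rows downward; lengths in mm; the calibration is good to about 2 mm. A picture is of the moment at which its call begins.
- close_job(): hands the job in; it is judged then, once.
The state is a dict: "time": time; "joint_positions": joint angles; "dq": joint speeds; "tau": joint torques, N m; "tool_pos": TCP position; "tcp_rot": TCP orientation; "contact_force": force on the tool from outside, world axes, zero at the start; "moment": the same for the moment, N m; "grip_width": finger opening in mm; "finger_force": force on a finger pad.
Only numpy, scipy, OpenCV 4.12 (cv2) and the standard library are available. Lean on these libraries where they do the work, as an engineer would, in place of code of your own. Each camera call takes 0.05 s, during which the arm holds its last target. There are 200 camera calls.

## Working session

There is one attempt and no reset: what is moved stays moved. The work goes in short steps, Python scripts to look and compute and a shell command to move; the robot and the scene stay as the last step left them, time stands still between calls to the robot, and variables do not carry over. Pictures are saved under pics/ and viewed, at most 13 in all, crops included, and the job is handed in when it is done.

```bash
mkdir -p pics; cat > h.py <<'E'
import numpy as np,cv2
from plant import get_obs,capture,close_job
def snap(n,f):
    c=capture(n); cv2.imwrite(f'pics/{f}.png',cv2.cvtColor(c['image'],cv2.COLOR_RGB2BGR)); np.savez(f'pics/{f}.npz',**c); return c
def world(c,u,v,z=None):
    # depth-based (median 3x3) or intersect with plane z
    T=np.linalg.inv(c['camera_from_world']); r=np.array([(u-c['cx'])/c['fx'],(v-c['cy'])/c['fy'],1])
    if z is None:
        p=c['depth'][int(v)-1:int(v)+2,int(u)-1:int(u)+2]; d=np.median(p[p>0])
    else: d=(z-T[2,3])/(T[:3,:3]@r)[2]
    return T[:3,:3]@(r*d)+T[:3,3]
E
python3 - <<'E'
from h import *
a=snap('scene','s0');b=snap('top','t0')
print(get_obs()); print(b['camera_from_world'],b['fx'])
E
```

```text
{'time': 0.1, 'joint_positions': array([ 1.08300372e+00,  3.42669157e-01,  1.52489174e+00, -2.94243495e-05,
        1.27543045e+00, -1.45971136e-01]), 'dq': array([ 1.13608247e-03, -1.75128102e-03, -2.85542049e-03,  1.65210319e-04,
       -1.44688876e-04,  3.74446976e-05]), 'tau': array([ 1.62165838e-03, -4.32005560e+01, -2.44694889e+01,  7.18976394e-02,
        5.26183995e-02, -5.27285795e-05]), 'tool_pos': array([175.78453808, 494.31423493, 226.11649412]), 'tcp_rot': array([-3.14020474e+00, -1.75606640e-04,  2.79977964e+00]), 'contact_force': array([ 0.12814624, -0.0604605 ,  0.04037044]), 'moment': array([ 0.01379953, -0.00471514, -0.00859816]), 'finger_force': 0.0, 'grip_width': 92.03233459761248}
[[ 2.83098438e-02 -9.99395784e-01  2.01648350e-02 -6.59026553e+01]
 [-9.93791313e-01 -3.03110711e-02 -1.07051696e-01  5.24643153e+02]
 [ 1.07598231e-01 -1.70090210e-02 -9.94048949e-01  1.67994110e+03]
 [ 0.00000000e+00  0.00000000e+00  0.00000000e+00  1.00000000e+00]] 481.37316111966123
```

View pics/t0.png

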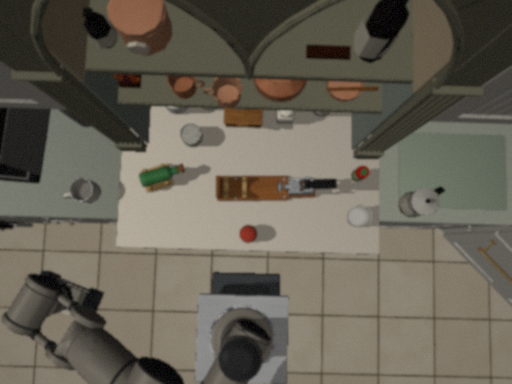

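View pics/s0.png

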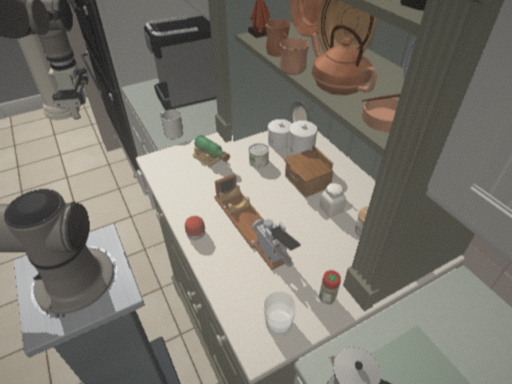

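The top picture shows the bottle at about (157,176) with its neck to the right. The press runs from its end stop at (217,187) to the trigger at about (335,184). The timer is at (248,234), the tin at (191,133), the jar at (361,173) and the glass at (358,215). I'll enlarge it.

```bash
python3 - <<'E'
import cv2
i=cv2.imread('pics/t0.png')[150:215,130:350]
cv2.imwrite('pics/t0c.png',cv2.resize(i,None,fx=3.6,fy=3.6,interpolation=cv2.INTER_CUBIC))
E
```

```text
(no output)
```

View pics/t0c.png

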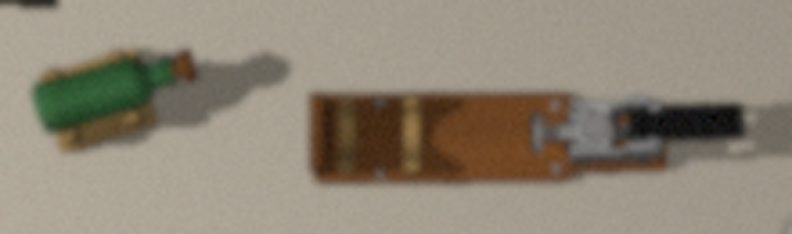

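The crop (3.6x, offset 130,150) shows the bottle base at (37,103), its shoulder at (143,78) and the stopper at (185,66). The end stop is at (314,137), the pusher at (540,133) and the end of the paddle at (742,121).

```bash
python3 - <<'E'
from h import *
c=dict(np.load('pics/t0.npz'))
for n,x,y,z in [('base',37,103,50),('shoulder',145,78,50),('stop',187,66,50),('botmid',92,91,None),('endstopL_T',312,95,12),('endstopL_B',318,180,12),('baseTR',572,95,12),('baseBR',572,180,12),('pusherT',538,115,50),('pusherB',538,152,50),('paddleT',742,105,144),('paddleB',742,138,144)]:
    u=130+x/3.6;v=150+y/3.6
    print(n,world(c,u,v,z).round(1), world(c,u,v).round(0))
for n,u,v in [('timer',248,234),('tin',191,133),('jar',361,173),('glass',358,215)]: print(n,world(c,u,v).round(0))
E
```

```text
base [544.1 372.3  50. ] [541. 366.  76.]
shoulder [571.9 269.1  50. ] [570. 267.  64.]
stop [584.9 228.9  50. ] [583. 227.  62.]
botmid [554.  314.2  77.3] [554. 314.  77.]
endstopL_T [565.2 109.1  12. ] [557. 104.  76.]
endstopL_B [480.4  99.9  12. ] [481. 100.  10.]
baseTR [ 573.2 -150.3   12. ] [ 574. -151.    6.]
baseBR [ 488.  -152.2   12. ] [ 489. -153.    1.]
pusherT [ 547.4 -114.6   50. ] [ 547. -114.   54.]
pusherB [ 511.1 -115.5   50. ] [ 515. -117.   16.]
paddleT [ 551.  -297.8  144. ] [ 569. -322.    5.]
paddleB [ 520.3 -298.1  144. ] [ 537. -323.   -1.]
timer [362. -10.  60.]
tin [711. 202.  54.]
jar [ 580. -390.  105.]
glass [ 440. -394.   43.]
```

```bash
python3 -m handwheel '[[[0,0,6],[-0.042,-0.004,0],1],[[0,0,12],[-0.084,-0.008,0],1],[[0,0,18],[-0.126,-0.012,0],1],[[0,0,24],[-0.168,-0.016,0],1],[[0,0,30],[-0.210,-0.020,0],1],[[0,0,36],[-0.252,-0.024,0],1],[[0,0,42],[-0.294,-0.028,0],1],[[0,0,48],[-0.336,-0.032,0],1],[[0,0,55],[-0.378,-0.036,0],1],[[0,0,55],[-0.415,-0.039,0],1],[[0,0,55],[-0.415,-0.039,0],1],[[0,0,55],[-0.415,-0.039,0],1]]'
python3 - <<'E'
from h import *
c=snap('wrist','w1'); o=get_obs(); print(o['tool_pos'],o['tcp_rot'],o['joint_positions'])
print(np.linalg.inv(c['camera_from_world']).round(2),c['fx'])
i=cv2.imread('pics/w1.png');cv2.imwrite('pics/w1b.png',cv2.resize(i,(800,600)))
E
```

```text
time: 1.3
tool_pos: [554.0, 318.2, 225.7]
tcp_rot: [-3.14, -0.0, 1.838]
contact_force: [-0.2, -0.2, 0.2]
grip_width: 92.3
finger_force: 0.0
[553.27512745 318.81971796 226.07013845] [-3.13998727e+00 -2.36265236e-04  1.83973192e+00] [4.02610035e-01 5.57217944e-01 1.17900800e+00 4.54202044e-04
 1.40692630e+00 1.33599808e-01]
[[ 9.6000e-01  2.6000e-01  6.0000e-02  5.3612e+02]
 [ 2.6000e-01 -9.3000e-01 -2.4000e-01  3.8353e+02]
 [-0.0000e+00  2.5000e-01 -9.7000e-01  3.8371e+02]
 [ 0.0000e+00  0.0000e+00  0.0000e+00  1.0000e+00]] 265.9904392056908
```

View pics/w1b.png

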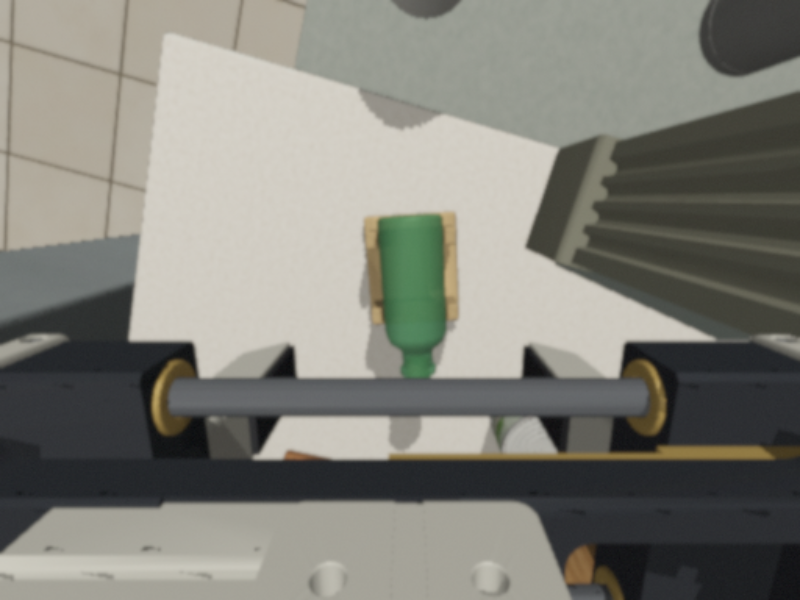

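The wrist picture shows the bottle upright in the view, its base at about (411,216) and its neck at (417,365). The rest lies under it, and a post stands to the right with its foot at about (530,250). Next I'll fit a cylinder to the green depth points.

```bash
cat >> h.py <<'E'
from scipy.optimize import least_squares
def cloud(c):
    v,u=np.mgrid[:384,:512]; d=c['depth']; T=np.linalg.inv(c['camera_from_world'])
    P=np.stack([(u-c['cx'])/c['fx']*d,(v-c['cy'])/c['fy']*d,d],-1)
    return P@T[:3,:3].T+T[:3,3]
def bottle(c,crop=None):
    P=cloud(c); h=cv2.cvtColor(c['image'],cv2.COLOR_RGB2HSV)
    m=(h[...,0]>45)&(h[...,0]<85)&(h[...,1]>110)&(c['depth']>0)
    n,l,s,_=cv2.connectedComponentsWithStats(m.astype(np.uint8)); k=1+np.argmax(s[1:,4]); Q=P[l==k]
    ax=np.linalg.svd(Q[:,:2]-Q[:,:2].mean(0))[2][0]; ax*=np.sign(ax[1]); t=Q[:,:2]@ax
    B=Q[(t>t.max()-80)&(t<t.max()-8)]
    def f(p):
        a=np.array([-np.sin(p[2]),np.cos(p[2])]); w=(B[:,:2]-p[:2])@np.array([a[1],-a[0]])
        return np.hypot(w,B[:,2]-p[3])-26
    r=least_squares(f,[*B[:,:2].mean(0),np.arctan2(-ax[0],ax[1]),50],loss='soft_l1')
    p=r.x; a=np.array([-np.sin(p[2]),np.cos(p[2])]); t=(Q[:,:2]-p[:2])@a
    base=np.percentile(t[Q[:,2]>40],99.5)
    return p[:2]+a*(base-47.5),np.degrees(p[2]),p[3],base-t.min(),np.abs(r.fun).mean()
E
python3 - <<'E'
from h import *
for f in ('w1','t0'):
    c=dict(np.load(f'pics/{f}.npz')); print(bottle(c))
c=dict(np.load('pics/w1.npz'))
for u,v in [(411,217),(418,366),(530,248),(565,262),(600,135),(380,225),(455,215),(410,300)]:
    print(u,v,world(c,u/1.5625,v/1.5625).round(0))
E
```

```text
h.py:26: RuntimeWarning: Mean of empty slice.
  r=least_squares(f,[*B[:,:2].mean(0),np.arctan2(-ax[0],ax[1]),50],loss='soft_l1')
  ret = um.true_divide(
Traceback (most recent call last):
  File "h.py", line 26, in bottle
    r=least_squares(f,[*B[:,:2].mean(0),np.arctan2(-ax[0],ax[1]),50],loss='soft_l1')
ValueError: Initial guess is outside of provided bounds
```

```bash
sed -i "s/Q=P\[l==k\]/Q=P[l==k]; Q=Q[(Q[:,2]>35)\&(Q[:,2]<85)]/; s/t.max()-80/np.percentile(t,99)-80/; s/t.max()-8)/np.percentile(t,99)-8)/" h.py
python3 - <<'E'
from h import *
for f in ('w1','t0'):
    c=dict(np.load(f'pics/{f}.npz')); print(bottle(c))
c=dict(np.load('pics/w1.npz'))
for u,v in [(411,217),(418,366),(530,248),(565,262),(600,135),(380,225),(455,215),(410,300)]:
    print(u,v,world(c,u/1.5625,v/1.5625).round(0))
E
```

```text
h.py:26: RuntimeWarning: Mean of empty slice.
  r=least_squares(f,[*B[:,:2].mean(0),np.arctan2(-ax[0],ax[1]),50],loss='soft_l1')
  ret = um.true_divide(
Traceback (most recent call last):
  File "h.py", line 26, in bottle
    r=least_squares(f,[*B[:,:2].mean(0),np.arctan2(-ax[0],ax[1]),50],loss='soft_l1')
ValueError: Initial guess is outside of provided bounds
```

```bash
python3 - <<'E'
from h import *
c=dict(np.load('pics/w1.npz')); P=cloud(c)
h=cv2.cvtColor(c['image'],cv2.COLOR_RGB2HSV); print(h[170:200:10,262],c['depth'][170:200:10,262],P[170:200:10,262],c['depth'].dtype)
m=(h[...,0]>45)&(h[...,0]<85)&(h[...,1]>110)&(c['depth']>0); print(m.sum(), [x.tolist() for x in cv2.connectedComponentsWithStats(m.astype(np.uint8))[2][:5]])
for u,v in [(411,217),(418,366),(530,248),(565,262),(600,135),(380,225),(455,215),(410,300)]:
    print(u,v,world(c,u/1.5625,v/1.5625).round(0))
E
```

```text
[[ 64  96 133]
 [ 65  98 133]
 [ 65  99 131]] [309.99933 315.23798 316.06116] [[549.37645603 336.35460279  76.21214802]
 [552.62614416 324.48680992  73.97281155]
 [555.70279201 313.23310267  76.12878199]] float32
4 [[0, 0, 512, 384, 196604], [269, 229, 3, 3, 4]]
411 217 [542. 370.  50.]
418 366 [579. 255.  63.]
530 248 [649. 370.  21.]
565 262 [657. 370.  85.]
600 135 [650. 457.  83.]
380 225 [520. 358.  61.]
455 215 [579. 380.  11.]
410 300 [557. 311.  75.]
```

```bash
sed -i "s/\[...,1\]>110/[...,1]>60/" h.py
python3 - <<'E'
from h import *
for f in ('w1','t0'):
    c=dict(np.load(f'pics/{f}.npz')); print(bottle(c))
c=dict(np.load('pics/w1.npz')); P=cloud(c)[:215,320:].reshape(-1,3)
for z in range(10,300,30):
    q=P[(abs(P[:,2]-z)<15)&(P[:,0]>590)&(P[:,1]>280)]
    if len(q)>5: print(z,len(q),np.percentile(q[:,:2],[1,50],axis=0).round(0).tolist(), q[(q[:,0]+0*q[:,1]).argmin()].round(0),q[(q[:,1]).argmin()].round(0))
E
```

```text
(array([554.93642505, 325.35859558]), np.float64(18.66510254798558), np.float64(49.544472117153695), np.float64(131.13518292400636), np.float64(0.48667363725168816))
(array([558.1953321 , 321.89387414]), np.float64(19.07577701495944), np.float64(50.433459252622576), np.float64(127.07053721365287), np.float64(2.4449083952013186))
10 7208 [[605.0, 291.0], [679.0, 352.0]] [597. 458.  -1.] [655. 283.  -0.]
40 1546 [[648.0, 363.0], [747.0, 561.0]] [647. 403.  44.] [681. 361.  40.]
70 1966 [[648.0, 363.0], [652.0, 418.0]] [647. 443.  72.] [681. 361.  79.]
100 1432 [[651.0, 362.0], [661.0, 414.0]] [649. 385.  85.] [682. 361. 107.]
130 1707 [[659.0, 362.0], [663.0, 412.0]] [659. 411. 140.] [681. 361. 136.]
160 2467 [[659.0, 362.0], [663.0, 413.0]] [659. 450. 174.] [682. 361. 153.]
190 3811 [[659.0, 362.0], [663.0, 413.0]] [658. 431. 200.] [681. 361. 176.]
220 5252 [[659.0, 365.0], [662.0, 410.0]] [658. 378. 230.] [681. 361. 205.]
250 2472 [[659.0, 371.0], [660.0, 387.0]] [658. 375. 253.] [660. 371. 238.]
```

The bottle's middle is at (555,325), axis yaw 18.7°, height 50 (as it should be), length 131 mm. The gripper clears the post by about 15 mm. I'll go down now.

```bash
python3 -m handwheel '[[[0,0,-3.4],[0.0065,0.003,0],1],[[0,0,-3.4],[0.0065,0.003,0.03],1],[[0,0,-3.4],[0.0065,0.003,0.06],1],[[0,0,-3.4],[0.0065,0.003,0.09],1],[[0,0,-3.4],[0.0065,0.003,0.12],1],[[0,0,-3.4],[0.0065,0.003,0.15],1],[[0,0,-3.4],[0.0065,0.003,0.175],1],[[0,0,-3.4],[0.0065,0.003,0.195],1],[[0,0,-3.4],[0.0065,0.003,0.195],1],[[0,0,-3.4],[0.0065,0.003,0.195],1]]'
python3 -m handwheel '[[[0,0,0],[0,0,0],0.3],[[0,0,0],[0,0,0],0.3],[[0,0,0],[0,0,0],0.3],[[0,0,0],[0,0,0],0.3],[[0,0,0],[0,0,0],0.3],[[0,0,0],[0,0,0],0.3],[[0,0,0],[0,0,0],0.3]]'
```

```text
time: 2.35
tool_pos: [554.4, 326.7, 32.4]
tcp_rot: [3.142, -0.0, 1.901]
contact_force: [0.4, 0.2, 0.1]
grip_width: 91.5
finger_force: 0.0
time: 3.05
tool_pos: [554.8, 325.7, 31.9]
tcp_rot: [-3.141, 0.0, 1.899]
contact_force: [-2.1, -0.3, 3.3]
grip_width: 51.0
finger_force: 30.0
```

```bash
python3 -m handwheel '[[[0,0,0],[0,0,-0.02],0.3],[[0,0,0],[0,0,-0.05],0.3],[[0,0,0],[0,0,-0.09],0.3],[[0,0,0],[0,0,-0.13],0.3],[[0,0,3],[-0.03,-0.014,-0.16],0.3],[[0,0,6],[-0.065,-0.031,-0.18],0.3],[[0,0,9],[-0.1,-0.048,-0.2],0.3],[[0,0,12],[-0.135,-0.065,-0.2],0.3],[[0,0,15],[-0.17,-0.082,-0.2],0.3],[[0,0,16.8],[-0.2,-0.097,-0.2],0.3],[[0,0,16.8],[-0.227,-0.11,-0.2],0.3],[[0,0,16.8],[-0.227,-0.11,-0.2],0.3]]'
python3 -m handwheel '[[[0,0,0],[0,0,0],0.3],[[0,0,0],[0,0,0],0.3]]'
python3 - <<'E'
from h import *
c=snap('wrist','w2')
i=cv2.imread('pics/w2.png');cv2.imwrite('pics/w2b.png',cv2.resize(i,(800,600)))
print(bottle(c))
E
```

```text
time: 4.25
tool_pos: [523.5, 72.3, 231.2]
tcp_rot: [-3.14, 0.001, 1.602]
contact_force: [-0.4, 0.2, -4.6]
grip_width: 51.3
finger_force: 30.0
time: 4.45
tool_pos: [524.1, 76.3, 231.4]
tcp_rot: [-3.141, -0.001, 1.606]
contact_force: [0.5, -0.8, -3.7]
grip_width: 51.6
finger_force: 30.0h.py:21: RuntimeWarning: Mean of empty slice.
  ax=np.linalg.svd(Q[:,:2]-Q[:,:2].mean(0))[2][0]; ax*=np.sign(ax[1]); t=Q[:,:2]@ax
  ret = um.true_divide(
Traceback (most recent call last):
  File "h.py", line 22, in bottle
    B=Q[(t>np.percentile(t,99)-80)&(t<np.percentile(t,99)-8)]
           ~~~~~~~~~~~~~^^^^^^
IndexError: index -1 is out of bounds for axis 0 with size 0
```

View pics/w2b.png

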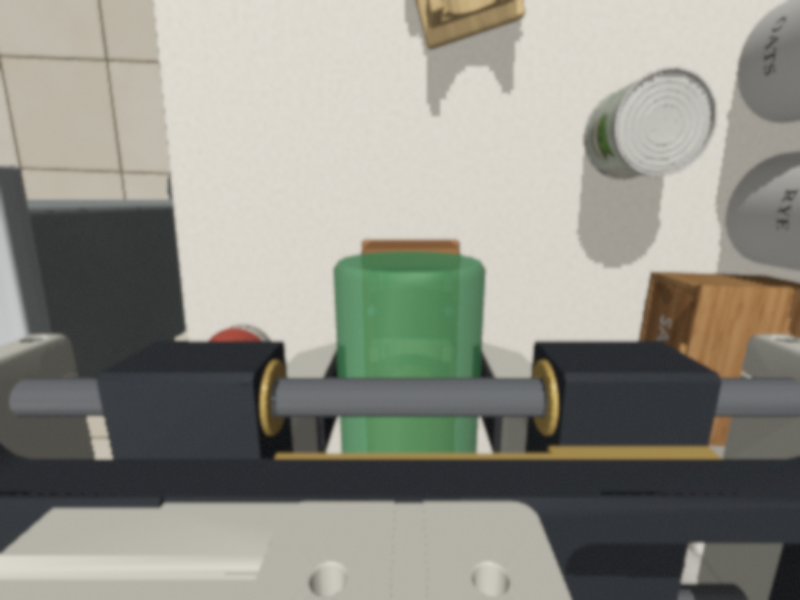

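The held bottle hides the press here; only the end stop's far edge shows, at (362–460,242). I'll slide towards -y so that the camera sees the cradle past the bottle's base.

```bash
python3 -m handwheel '[[[0,0,0],[-0.04,0,0],0.3],[[0,0,0],[-0.085,0,0],0.3],[[0,0,0],[-0.13,0,0],0.3],[[0,0,0],[-0.165,0,0],0.3],[[0,0,0],[-0.185,0,0],0.3],[[0,0,0],[-0.185,0,0],0.3],[[0,0,0],[-0.185,0,0],0.3],[[0,0,0],[-0.185,0,0],0.3]]'
python3 - <<'E'
from h import *
c=snap('wrist','w3')
i=cv2.imread('pics/w3.png');cv2.imwrite('pics/w3b.png',cv2.resize(i,(800,600)))
print(get_obs()['tool_pos'])
E
```

```text
time: 5.3
tool_pos: [530.7, -107.9, 231.6]
tcp_rot: [-3.141, -0.001, 1.608]
contact_force: [0.0, -0.3, -3.0]
grip_width: 51.5
finger_force: 30.0
[ 530.76782748 -107.88394106  231.65056963]
```

View pics/w3b.png

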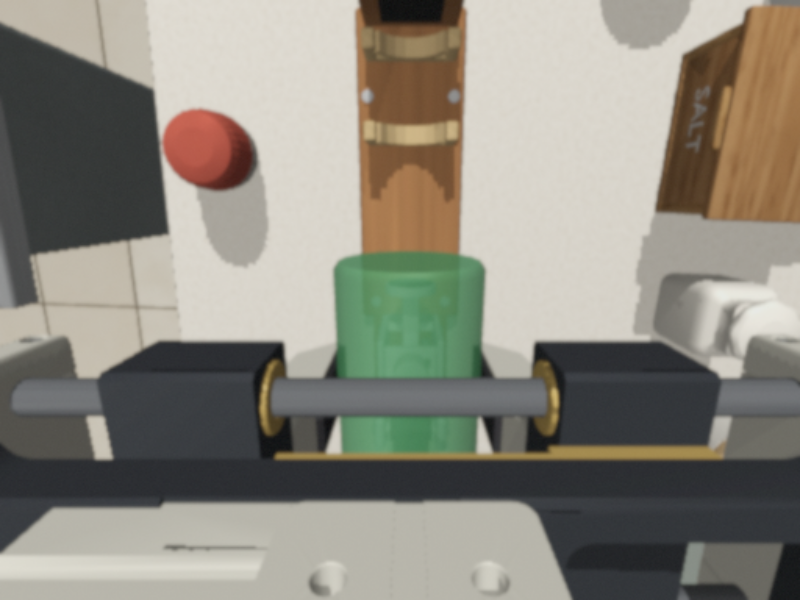

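The picture shows the cradle: near rib at about (412,132) with its ends at x 365 and 459, far rib at about (412,42), the base edges at x 361 and 462, and the timer at (205,150) clear of them.

```bash
python3 - <<'E'
from h import *
c=dict(np.load('pics/w3.npz')); s=1.5625
for n,u,v,z in [('nbl',365,122,46),('nbr',459,121,46),('nfl',365,143,46),('nfr',459,142,46),('fbl',364,31,46),('fbr',459,29,46),('ffl',365,53,46),('ffr',459,51,46),('base l',362,240,12),('base r',461,240,12),('base l2',358,60,12),('base r2',465,60,12)]:
    print(n,world(c,u/s,v/s,z).round(1))
P=cloud(c); h=cv2.cvtColor(c['image'],cv2.COLOR_RGB2HSV)
Q=P[:100].reshape(-1,3); Q=Q[(Q[:,2]>18)&(Q[:,2]<50)&(abs(Q[:,0]-525)<45)&(Q[:,1]>-50)&(Q[:,1]<87)]
for lo,hi in ((-30,30),(30,85)):
    q=Q[(Q[:,1]>lo)&(Q[:,1]<hi)&(Q[:,2]>22)]; print('rib',len(q),np.percentile(q,[2,50,98],axis=0).round(1).tolist())
    f=lambda p:np.hypot(q[:,0]-p[0],q[:,2]-p[1])-26
    r=least_squares(f,[525,50],loss='soft_l1'); print(r.x,np.abs(r.fun).mean())
E
```

```text
nbl [492.7  15.   46. ]
nbr [564.7  18.2  46. ]
nfl [ 4.929e+02 -2.000e-01  4.600e+01]
nfr [565.7   3.2  46. ]
fbl [491.4  76.6  46. ]
fbr [560.6  80.4  46. ]
ffl [492.3  62.2  46. ]
ffr [561.6  66.1  46. ]
base l [487.5 -78.4  12. ]
base r [576.8 -75.2  12. ]
base l2 [483.1  67.1  12. ]
base r2 [570.2  70.2  12. ]
rib 785 [[493.2, 2.1, 23.0], [528.3, 9.3, 32.4], [563.2, 16.9, 47.1]]
[527.82552276  49.35117861] 2.594889476512968
rib 1014 [[490.2, 65.8, 22.6], [525.7, 72.3, 31.3], [560.7, 80.8, 46.9]]
[525.56112441  49.15286679] 3.056846928305745
```

Cradle centre is at (527.1, 41), press yaw 2.2°, and the rib spacing of 63.5 agrees with the 64 given. I'll bring the bottle above it, 6 mm short of the stop.

```bash
python3 -m handwheel '[[[0,0,0],[0.03,0.002,0],0.3],[[0,0,0],[0.065,0.002,0],0.3],[[0,0,0],[0.1,0.002,0.02],0.3],[[0,0,0],[0.125,0.002,0.06],0.3],[[0,0,0],[0.143,0.002,0.1],0.3],[[0,0,0],[0.143,0.002,0.13],0.3],[[0,0,0],[0.143,0.002,0.14],0.3],[[0,0,0],[0.143,0.002,0.14],0.3],[[0,0,0],[0.143,0.002,0.14],0.3]]'
python3 - <<'E'
from h import *
c=snap('wrist','w4'); o=get_obs(); print(o['tool_pos'],o['tcp_rot'])
P=cloud(c); h=cv2.cvtColor(c['image'],cv2.COLOR_RGB2HSV)
m=(h[...,0]>45)&(h[...,0]<85)&(h[...,1]>60)&(abs(P[...,0]-527)<35)&(P[...,2]>100)
Q=P[m]; print(len(Q),np.percentile(Q,[.5,50,99.5],axis=0).round(1))
B=Q[Q[:,1]<78]
def f(p): return np.hypot(B[:,0]-p[0]+np.sin(p[2])*(B[:,1]-60),B[:,2]-p[1])-26
r=least_squares(f,[527,110,0.04],loss='soft_l1'); print(r.x,np.abs(r.fun).mean(),len(B))
E
```

```text
time: 6.25
tool_pos: [528.8, 33.6, 93.2]
tcp_rot: [3.139, 0.0, 1.606]
contact_force: [-0.2, -0.1, -3.4]
grip_width: 50.9
finger_force: 30.0
[529.00894512  33.41087585  93.51894   ] [3.13808927e+00 3.26898993e-04 1.60575988e+00]
9144 [[503.9  19.3 102.7]
 [527.   62.5 134.1]
 [550.9  81.6 176.2]]
[5.27456636e+02 1.10927989e+02 3.26718545e-02] 0.6988075162079568 7623
```

```bash
python3 -m handwheel '[[[0,0,0],[0,-0.001,0.02],0.3],[[0,0,0],[0,-0.001,0.04],0.3],[[0,0,0],[0,-0.001,0.05],0.3],[[0,0,0],[0,-0.001,0.056],0.3],[[0,0,0],[0,-0.001,0.06],0.3],[[0,0,0],[0,-0.001,0.06],0.3],[[0,0,0],[0,-0.001,0.06],0.3],[[0,0,0],[0,-0.001,0.06],0.3]]'
```

```text
time: 7.1
tool_pos: [527.0, 33.6, 32.2]
tcp_rot: [3.141, 0.0, 1.606]
contact_force: [0.0, 0.6, -3.0]
grip_width: 51.5
finger_force: 30.0
```

```bash
python3 -m handwheel '[[[0,0,0],[0,0,0.001],0.3],[[0,0,0],[0,0,0.001],0.6],[[0,0,0],[0,0,0.001],0.6],[[0,0,0],[0,0,0.001],1],[[0,0,0],[0,0,0.001],1],[[0,0,0],[0,0,0.001],1],[[0,0,0],[0,0,0.001],1],[[0,0,0],[0,0,0.001],1]]'
python3 -m handwheel '[[[0,0,0],[0,0,-0.02],1],[[0,0,0],[0,0,-0.05],1],[[0,0,0],[0,0,-0.09],1],[[0,0,0],[0,0,-0.13],1],[[0,0,0],[0,0,-0.17],1],[[0,0,0],[0,0,-0.20],1],[[0,0,0],[0,0,-0.20],0],[[0,0,0],[-0.03,0,-0.20],0],[[0,0,0],[-0.06,0,-0.2],0],[[0,0,0],[-0.09,0,-0.2],0],[[0,0,0],[-0.09,0,-0.2],0],[[0,0,0],[-0.09,0,-0.2],0]]'
python3 - <<'E'
from h import *
c=snap('wrist','w5');print(bottle(c))
i=cv2.imread('pics/w5.png');cv2.imwrite('pics/w5b.png',cv2.resize(i,(800,600)))
E
```

```text
time: 7.9
tool_pos: [526.6, 33.6, 30.7]
tcp_rot: [3.142, -0.0, 1.606]
contact_force: [-0.2, 0.9, -0.5]
grip_width: 89.2
finger_force: 0.0
time: 9.1
tool_pos: [529.3, -56.5, 229.8]
tcp_rot: [-3.14, -0.001, 1.604]
contact_force: [0.5, 0.9, -0.8]
grip_width: 48.9
finger_force: 0.0
(array([526.60538131,  42.38992392]), np.float64(1.8472231426129884), np.float64(49.48995994087419), np.float64(140.38034046841221), np.float64(0.5134509565527495))
```

View pics/w5b.png

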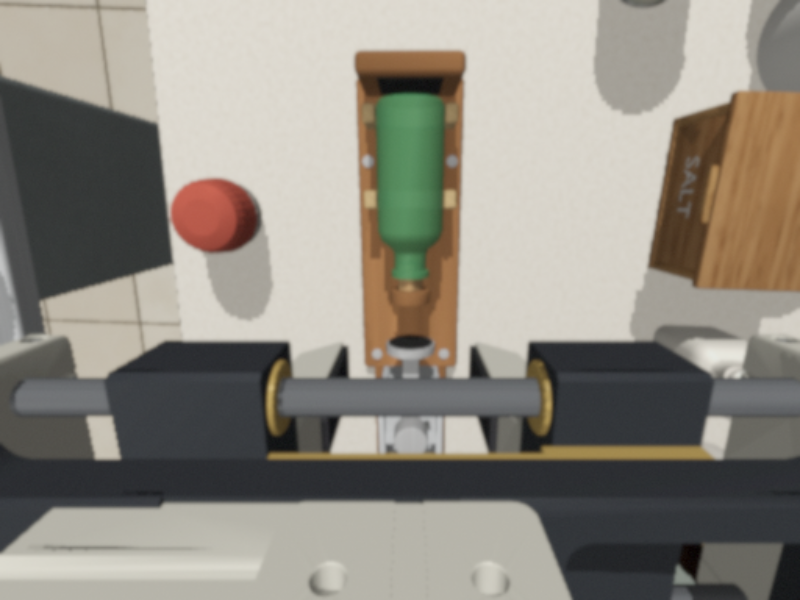

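The bottle lies well in the cradle: axis at x 526.6, yaw 1.85°, height 49.5. The stopper at (411,290) is proud, facing the pusher at (411,345), and the release button shows at (411,435). I'll go over the trigger with the gripper shut.

```bash
python3 -m handwheel '[[[0,0,0],[-0.04,0,0],0],[[0,0,0],[-0.08,0,0],0],[[0,0,0],[-0.125,0,0],0],[[0,0,0],[-0.17,0,0],0],[[0,0,0],[-0.215,0,0],0],[[0,0,0],[-0.255,0,0],0],[[0,0,0],[-0.28,0,0],0],[[0,0,0],[-0.288,0,0],0],[[0,0,0],[-0.288,0,0],0],[[0,0,0],[-0.288,0,0],0]]'
python3 - <<'E'
from h import *
c=snap('wrist','w6');print(get_obs()['tool_pos'])
i=cv2.imread('pics/w6.png');cv2.imwrite('pics/w6b.png',cv2.resize(i,(800,600)))
E
```

```text
time: 10.15
tool_pos: [540.3, -342.3, 230.5]
tcp_rot: [-3.141, -0.001, 1.607]
contact_force: [0.8, 0.1, 0.4]
grip_width: 0.4
finger_force: 0.0
[ 540.38362021 -342.21228059  230.8352733 ]
```

View pics/w6b.png

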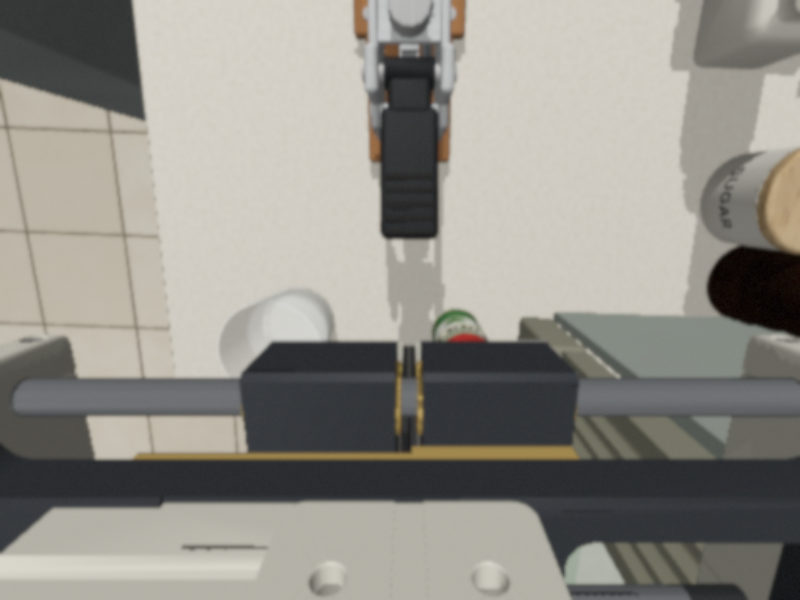

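The picture shows the paddle end at (410,236), its edges at x 382 and 438, the button at (410,10), and a post starting at about (520,320).

```bash
python3 - <<'E'
from h import *
c=dict(np.load('pics/w6.npz')); s=1.5625
for u,v in [(410,230),(386,200),(434,200),(410,190),(410,215),(410,15),(525,322)]: print(u,v,world(c,u/s,v/s).round(1))
for u in (382,438): print(world(c,u/s,215/s,144).round(1))
print(world(c,410/s,237/s,150).round(1))
E
```

```text
410 230 [ 539.  -292.2  150.6]
386 200 [ 524.8 -276.2  143.8]
434 200 [ 552.2 -275.3  143.3]
410 190 [ 538.3 -270.2  143.3]
410 215 [ 538.8 -284.   146.8]
410 15 [ 534.8 -172.3  114.4]
525 322 [ 650.  -382.4   18. ]
[ 522.7 -284.7  144. ]
[ 554.9 -283.6  144. ]
[ 539.2 -296.1  150. ]
```

```bash
python3 -m handwheel '[[[0,0,0],[0.03,0.001,0.01],0],[[0,0,0],[0.055,0.001,0.035],0],[[0,0,0],[0.064,0.001,0.06],0],[[0,0,0],[0.064,0.001,0.075],0],[[0,0,0],[0.064,0.001,0.075],0],[[0,0,0],[0.064,0.001,0.075],0]]'
python3 -m handwheel '[[[0,0,0],[0,0,0.01],0],[[0,0,0],[0,0,0.02],0],[[0,0,0],[0,0,0.03],0],[[0,0,0],[0,0,0.04],0],[[0,0,0],[0,0,0.05],0],[[0,0,0],[0,0,0.055],0],[[0,0,0],[0,0,0.055],0],[[0,0,0],[0,0,0.055],0]]'
```

```text
time: 10.8
tool_pos: [539.1, -279.4, 156.5]
tcp_rot: [3.141, 0.0, 1.607]
contact_force: [0.8, 0.2, -0.2]
grip_width: 0.3
finger_force: 0.0
time: 11.6
tool_pos: [539.1, -280.2, 100.9]
tcp_rot: [3.14, -0.0, 1.606]
contact_force: [1.2, 0.6, 5.5]
grip_width: 0.4
finger_force: 2.9
```

```bash
python3 -m handwheel '[[[0,0,0],[0,0,0.0015],0],[[0,0,0],[0,0,0.0025],0],[[0,0,0],[0,0,0.0025],0]]'
python3 -m handwheel '[[[0,0,0],[0,0,-0.02],0],[[0,0,0],[0,0,-0.04],0],[[0,0,0],[0,0,-0.055],0],[[0,0,0],[0,0,-0.06],0],[[0,0,0],[0,0,-0.06],0],[[0,0,0],[0,0,-0.06],0]]'
python3 - <<'E'
from h import *
a=dict(np.load('pics/t0.npz'));c=snap('top','t1')
for f in ('t0','t1'):
    i=cv2.imread(f'pics/{f}.png')[165:210,210:330]; cv2.imwrite(f'pics/{f}p.png',cv2.resize(i,None,fx=6,fy=6,interpolation=cv2.INTER_CUBIC))
P=cloud(c); m=(P[...,2]>55)&(P[...,2]<85)&(abs(P[...,0]-532)<12)&(P[...,1]>-140)&(P[...,1]<-55)
print(P[m][:,1].min(),P[m][:,1].max(),m.sum()); 
P=cloud(a); m=(P[...,2]>55)&(P[...,2]<85)&(abs(P[...,0]-532)<12)&(P[...,1]>-140)&(P[...,1]<-55)
print(P[m][:,1].min(),P[m][:,1].max(),m.sum())
E
```

```text
time: 11.9
tool_pos: [539.3, -280.1, 100.0]
tcp_rot: [3.139, 0.0, 1.606]
contact_force: [-2.2, 2.3, 15.3]
grip_width: 0.3
finger_force: 6.9
time: 12.5
tool_pos: [538.1, -279.9, 156.9]
tcp_rot: [-3.14, -0.001, 1.606]
contact_force: [0.5, 1.0, 0.9]
grip_width: 0.4
finger_force: 0.0
-137.48910526555196 -56.816664055466504 77
-137.40496232850458 -108.63617430224689 34
```

The first stroke is complete: hard stop at z 100 with 15 N. I'll do two more.

```bash

python3 -m handwheel '[[[0,0,0],[0,0,0.015],0],[[0,0,0],[0,0,0.03],0],[[0,0,0],[0,0,0.045],0],[[0,0,0],[0,0,0.055],0],[[0,0,0],[0,0,0.06],0],[[0,0,0],[0,0,0.06],0],[[0,0,0],[0,0,0.06],0]]'
python3 -m handwheel '[[[0,0,0],[0,0,-0.02],0],[[0,0,0],[0,0,-0.04],0],[[0,0,0],[0,0,-0.055],0],[[0,0,0],[0,0,-0.06],0],[[0,0,0],[0,0,-0.06],0],[[0,0,0],[0,0,-0.06],0]]'
python3 -m handwheel '[[[0,0,0],[0,0,0.015],0],[[0,0,0],[0,0,0.03],0],[[0,0,0],[0,0,0.045],0],[[0,0,0],[0,0,0.055],0],[[0,0,0],[0,0,0.06],0],[[0,0,0],[0,0,0.06],0],[[0,0,0],[0,0,0.06],0]]'
python3 -m handwheel '[[[0,0,0],[0,0,-0.02],0],[[0,0,0],[0,0,-0.04],0],[[0,0,0],[0,0,-0.055],0],[[0,0,0],[0,0,-0.06],0],[[0,0,0],[0,0,-0.06],0],[[0,0,0],[0,0,-0.06],0]]'
cat >> h.py <<'E'
def pz(f):
    c=snap('top',f); P=cloud(c); i=cv2.imread(f'pics/{f}.png')[165:210,210:330]
    cv2.imwrite(f'pics/{f}p.png',cv2.resize(i,None,fx=6,fy=6,interpolation=cv2.INTER_CUBIC))
E
python3 -c "
from h import *
pz('t2')"
```

```text
time: 13.25
tool_pos: [539.3, -280.2, 100.0]
tcp_rot: [3.14, 0.001, 1.606]
contact_force: [-2.3, 1.3, 16.1]
grip_width: 0.0
finger_force: 6.9
time: 13.85
tool_pos: [538.1, -279.8, 156.9]
tcp_rot: [-3.14, -0.001, 1.606]
contact_force: [0.7, 0.5, -0.1]
grip_width: 0.3
finger_force: 0.0
time: 14.55
tool_pos: [539.2, -280.2, 99.9]
tcp_rot: [3.14, 0.001, 1.606]
contact_force: [-1.9, 3.0, 16.6]
grip_width: 0.5
finger_force: 7.6
time: 15.15
tool_pos: [538.1, -279.8, 156.8]
tcp_rot: [-3.14, -0.001, 1.606]
contact_force: [0.8, -0.3, -0.2]
grip_width: 0.2
finger_force: 0.0
```

View pics/t2p.png

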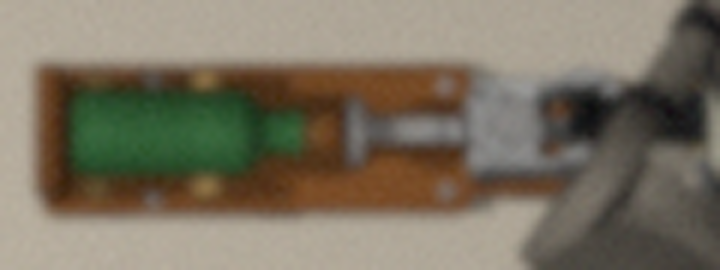

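The picture shows the plate at (355,130), about 36 mm forward and close to the stopper at (320,130). The bottle is in place. Fourth stroke in full, then the fifth in stages.

```bash

python3 -m handwheel '[[[0,0,0],[0,0,0.015],0],[[0,0,0],[0,0,0.03],0],[[0,0,0],[0,0,0.045],0],[[0,0,0],[0,0,0.054],0],[[0,0,0],[0,0,0.058],0],[[0,0,0],[0,0,0.059],0],[[0,0,0],[0,0,0.059],0]]'
python3 -m handwheel '[[[0,0,0],[0,0,-0.02],0],[[0,0,0],[0,0,-0.04],0],[[0,0,0],[0,0,-0.055],0],[[0,0,0],[0,0,-0.06],0],[[0,0,0],[0,0,-0.06],0],[[0,0,0],[0,0,-0.06],0]]'
python3 -m handwheel '[[[0,0,0],[0,0,0.01],0],[[0,0,0],[0,0,0.02],0],[[0,0,0],[0,0,0.025],0],[[0,0,0],[0,0,0.03],0],[[0,0,0],[0,0,0.03],0]]'
python3 -m handwheel '[[[0,0,0],[0,0,0.003],0],[[0,0,0],[0,0,0.006],0],[[0,0,0],[0,0,0.006],0]]'
```

```text
time: 15.9
tool_pos: [539.3, -280.4, 100.2]
tcp_rot: [3.14, 0.001, 1.606]
contact_force: [-0.2, 0.7, 11.4]
grip_width: 0.0
finger_force: 5.5
time: 16.5
tool_pos: [538.1, -279.9, 157.9]
tcp_rot: [-3.14, -0.001, 1.606]
contact_force: [0.4, 0.6, -0.1]
grip_width: 0.4
finger_force: 0.0
time: 17.0
tool_pos: [538.5, -280.5, 128.5]
tcp_rot: [-3.141, 0.0, 1.606]
contact_force: [-0.9, -1.2, 4.0]
grip_width: 0.7
finger_force: 2.1
time: 17.3
tool_pos: [538.7, -280.7, 123.5]
tcp_rot: [3.141, 0.001, 1.606]
contact_force: [-1.0, -2.2, 4.5]
grip_width: 0.6
finger_force: 2.4
```

```bash

python3 -m handwheel '[[[0,0,0],[0,0,0.004],0],[[0,0,0],[0,0,0.008],0],[[0,0,0],[0,0,0.008],0]]'
python3 -m handwheel '[[[0,0,0],[0,0,0.003],0],[[0,0,0],[0,0,0.005],0],[[0,0,0],[0,0,0.005],0]]'
python3 -m handwheel '[[[0,0,0],[0,0,0.003],0],[[0,0,0],[0,0,0.005],0],[[0,0,0],[0,0,0.005],0]]'
```

```text
time: 17.6
tool_pos: [538.9, -281.1, 116.4]
tcp_rot: [3.14, 0.002, 1.606]
contact_force: [-3.1, -3.9, 10.4]
grip_width: 0.6
finger_force: 4.9
time: 17.9
tool_pos: [539.0, -281.0, 111.9]
tcp_rot: [3.14, 0.002, 1.606]
contact_force: [-3.1, -2.3, 11.1]
grip_width: 0.3
finger_force: 5.8
time: 18.2
tool_pos: [540.1, -281.1, 107.4]
tcp_rot: [3.137, 0.003, 1.606]
contact_force: [-0.0, -2.2, 12.9]
grip_width: 0.3
finger_force: 7.0
```

```bash

python3 -m handwheel '[[[0,0,0],[0,0,0.002],0],[[0,0,0],[0,0,0.004],0],[[0,0,0],[0,0,0.004],0]]'
python3 -m handwheel '[[[0,0,0],[0,0,0.002],0],[[0,0,0],[0,0,0.003],0],[[0,0,0],[0,0,0.003],0]]'
python3 -c "
from h import *
pz('t3')"
```

```text
time: 18.5
tool_pos: [541.0, -281.5, 104.4]
tcp_rot: [3.135, 0.004, 1.606]
contact_force: [0.1, -2.3, 20.0]
grip_width: 0.4
finger_force: 10.2
time: 18.8
tool_pos: [541.4, -281.7, 104.2]
tcp_rot: [3.133, 0.006, 1.606]
contact_force: [-4.5, 1.0, 33.3]
grip_width: 0.4
finger_force: 16.0
```

View pics/t3p.png

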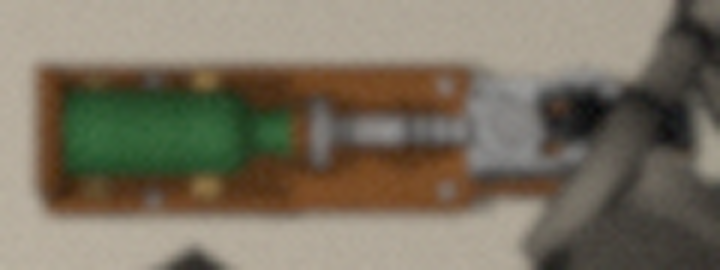

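The picture shows the plate against the seated stopper at (305,130). The trigger went hard at z 104, short of full travel, so the stopper is home. I'll let go and move to the button.

```bash

python3 -m handwheel '[[[0,0,0],[0,0,-0.02],0],[[0,0,0],[0,0,-0.04],0],[[0,0,0],[0,0,-0.06],0],[[0,0,0],[0,0,-0.068],0],[[0,0,0],[0.03,0,-0.068],0],[[0,0,0],[0.065,0,-0.068],0],[[0,0,0],[0.1,0.0005,-0.068],0],[[0,0,0],[0.113,0.0005,-0.068],0],[[0,0,0],[0.113,0.0005,-0.068],0],[[0,0,0],[0.113,0.0005,-0.068],0]]'
```

```text
time: 19.85
tool_pos: [535.3, -167.8, 165.9]
tcp_rot: [-3.141, 0.0, 1.606]
contact_force: [0.3, 0.2, 0.6]
grip_width: 0.7
finger_force: 0.0
```

```bash

python3 -m handwheel '[[[0,0,0],[0,0,0.02],0],[[0,0,0],[0,0,0.04],0],[[0,0,0],[0,0,0.05],0],[[0,0,0],[0,0,0.056],0],[[0,0,0],[0,0,0.058],0],[[0,0,0],[0,0,0.059],0],[[0,0,0],[0,0,0.059],0]]'
python3 -m handwheel '[[[0,0,0],[0,0,0.001],0],[[0,0,0],[0,0,0.0015],0],[[0,0,0],[0,0,0.0015],0]]'
```

```text
time: 20.55
tool_pos: [535.6, -167.8, 108.0]
tcp_rot: [3.14, 0.001, 1.606]
contact_force: [-1.5, -0.1, 2.7]
grip_width: 0.7
finger_force: 1.5
time: 20.85
tool_pos: [535.7, -167.6, 106.3]
tcp_rot: [3.14, 0.001, 1.606]
contact_force: [-0.4, -2.3, 5.4]
grip_width: 0.6
finger_force: 2.4
```

Almost at the bottom; I'll press 1.5 mm more, hold, and look.

```bash

python3 -m handwheel '[[[0,0,0],[0,0,0.001],0],[[0,0,0],[0,0,0.0015],0],[[0,0,0],[0,0,0.0015],0],[[0,0,0],[0,0,0.0015],0],[[0,0,0],[0,0,0.0015],0],[[0,0,0],[0,0,0.0015],0],[[0,0,0],[0,0,0.0015],0],[[0,0,0],[0,0,0.0015],0],[[0,0,0],[0,0,0.0015],0],[[0,0,0],[0,0,0.0015],0],[[0,0,0],[0,0,0.0015],0],[[0,0,0],[0,0,0.0015],0]]'
python3 -m handwheel '[[[0,0,0],[0,0,0],0],[[0,0,0],[0,0,0],0],[[0,0,0],[0,0,0],0],[[0,0,0],[0,0,0],0],[[0,0,0],[0,0,0],0],[[0,0,0],[0,0,0],0]]'
python3 -m handwheel '[[[0,0,0],[0,0,-0.02],0],[[0,0,0],[0,0,-0.06],0],[[0,0,0],[0,0,-0.1],0],[[0,0,0],[-0.02,0,-0.125],0],[[0,0,0],[-0.02,0,-0.125],0],[[0,0,0],[-0.02,0,-0.125],0]]'
python3 - <<'E'
from h import *
c=snap('wrist','w7'); print(bottle(c)); cv2.imwrite('pics/w7c.png',cv2.resize(cv2.imread('pics/w7.png'),(800,600)))
P=cloud(c)[:215,150:370].reshape(-1,3); q=P[(abs(P[:,0]-532)<25)&(P[:,2]>60)&(P[:,1]>-150)&(P[:,1]<-30)]; print(len(q),q[:,1].max() if len(q) else 0)
E
```

```text
time: 22.05
tool_pos: [535.8, -167.7, 105.9]
tcp_rot: [3.139, 0.002, 1.606]
contact_force: [-4.1, -1.8, 14.2]
grip_width: 0.3
finger_force: 6.8
time: 22.65
tool_pos: [535.8, -167.8, 106.0]
tcp_rot: [3.139, 0.002, 1.606]
contact_force: [-3.4, -1.9, 14.0]
grip_width: 0.4
finger_force: 6.8
time: 23.25
tool_pos: [535.7, -186.8, 228.7]
tcp_rot: [-3.141, -0.001, 1.605]
contact_force: [-0.2, -0.4, -0.5]
grip_width: 0.4
finger_force: 0.0
(array([546.00773274, -17.96813742]), np.float64(45.039415690144956), np.float64(46.418245489301256), np.float64(58.81662642673521), np.float64(3.362109308381353))
955 -30.063024615665356
```

View pics/w7c.png

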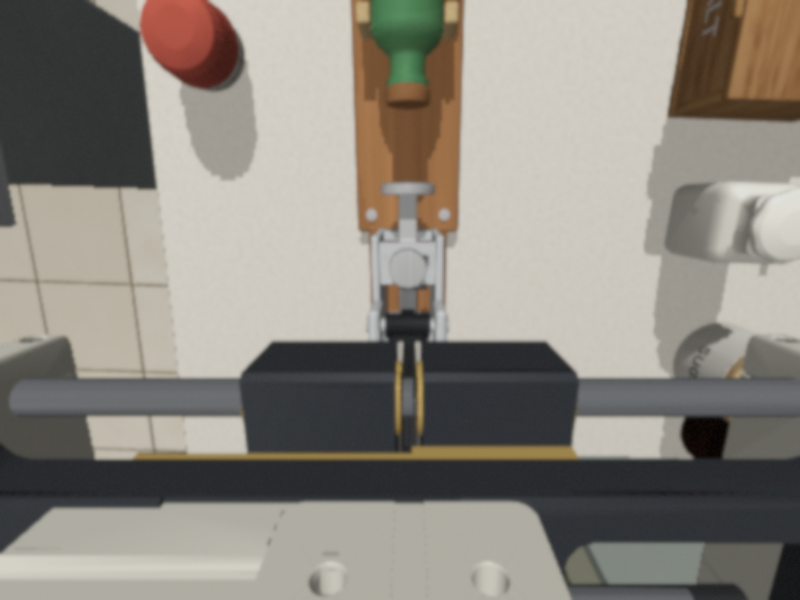

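The picture shows the stopper head flush on the mouth at (408,93), the plate back near the housing at (408,187) and the bottle in the cradle. A numeric check, then hand in.

```bash
python3 - <<'E'
from h import *
c=dict(np.load('pics/w7.npz')); s=1.5625
print('pusher face',world(c,408/s,183/s,71)); print('head',world(c,408/s,104/s,64),world(c,408/s,82/s,64))
c5=dict(np.load('pics/w5.npz')); print('pusher at start',world(c5,411/s,338/s,71))
t=snap('top','t4'); print(bottle(t))
for n,u,v in [('timer',248,234),('tin',191,133),('jar',361,173),('glass',358,215)]: print(n,world(t,u,v).round(0))
E
```

```text
pusher face [ 532.49474832 -108.5616945    71.        ]
head [530.68290283 -54.24044541  64.        ] [530.20848783 -40.00476298  64.        ]
pusher at start [532.22596575 -97.7046385   71.        ]
(array([527.86134123,  40.99788438]), np.float64(1.9412718902226471), np.float64(50.08635873904854), np.float64(124.63764332770596), np.float64(2.6365683892900442))
timer [362. -10.  58.]
tin [711. 202.  54.]
jar [ 580. -389.  108.]
glass [ 440. -394.   42.]
```

```bash
python3 -c "
from plant import close_job
print(close_job())"
```

```text
the job is handed in; nothing more can be done
None
```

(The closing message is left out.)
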